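Centre a drilled batten on the bench drill and hold the feed at the depth mark

ROBOT

A 6-joint arm with a two-finger parallel gripper is mounted at the origin on the work surface. World frame = base frame: x ahead of the robot, y to its left, z up, the work surface at z = 0. Lengths are in m, angles in rad, forces in N, time in s.
With the tool pointing down it reaches from about 0.35 to 0.775 m from the base axis. Payload 5.5 kg.
Tool frame: the origin (TCP) lies midway between the tips of the shut fingers; the grasp point (between the pads) lies 19 mm behind it; z points along the fingers, y is the line along which they close (so a half turn about z gives the same grasp; the last joint's range is limited). The gripper opens to 85 mm and grips with 20 to 120 N. Pads are 22 mm wide; open, the fingers measure 114 mm over their backs; the gripper's body (76 mm by 85 mm) begins 54 mm behind the grasp point. The pads swing forward as they close: fully open they stand 13 mm farther back than shut.
Start: joints at [1.105, 0.313, 0.046, 1.304, 0, 1.431], TCP at [0.184, 0.545, 0.231] pointing down, gripper open.
Joint ranges: [-2.76, 2.76], [-0.86, 1.69], [-1.03, 1.26], [-2.2, 2.34], [-1.47, 1.5], [-3.14, 3.14]. Speed limits (rad/s): [2.57, 2.57, 3.14, 3.14, 3.14, 3.14].

INTERFACE

Orientations are given as a unit quaternion [w, x, y, z].
In Python, from workcell import env gives the robot as it stands.
- The arm moves only by the tool move_arm, never from a script. Its argument "targets" is a list of rows, each a list of 3 entries, a list of its own where there are three numbers: the shift along the tool's x, y, z in mm, then the turn, a rotation vector about the tool's x, y, z in units of 10 degrees (1.0 is 10 degrees), then the closure, from -1 (fully open) to 1 (shut). In form: [[[dx, dy, dz], [ax, ay, az], gripper], ...]. A call has 1 to 5 rows; each row is the pose to reach, as a shift and turn from the pose commanded when the call began, along the tool's axes at that moment; what a row does not reach only later rows make up. A row lasts 1/8 s, in which the tool goes at most 62.5 mm and 10.7 degrees, less where a joint would pass 70% of its speed; a pose out of reach is approached as far as the arm can. A call with a gripper value outside its range is refused whole. The fingers move at their own pace and stop on an object; "squeeze" is the grip in N (left out, the last holds). Time passes only in rows, so rows that repeat a pose let the fingers close. It gives the time, the measured TCP pose, the force, the opening and the grip force at its end, in the units of the state.
- env.get_state(): the state, without advancing time (a new reading comes with each control period).
- env.read_camera(name): name is "scene" or "top" or "wrist"; returns a dict with "pixels" (400x640x3 uint8, red, green, blue), "fovy" (degrees; the focal length in pixels is half the picture's height over the tangent of half this angle, whatever the lens; pixels are square), "cx", "cy" (the principal point, pixels), "extrinsics" (4x4, takes a point from world to camera coordinates); the wrist camera has in their place "mount" (4x4, takes a point from camera to tool coordinates, whose origin is the TCP and whose axes are the flange's). Camera axes: x right, y up, looking along -z (the intrinsics and any distortion apply to the point x, -y, -z); pixel columns grow to the right and rows downward; lengths in m; the calibration is good to about 2 mm. A picture is of the moment at which its call begins: read the wrist's pose just before it. There is no depth.
- env.hand_in(): hands the job in; it is judged then, once.
Trained networks look in a picture, given as the dict that the camera call returned (one of the last four; its "shot" number tells which), for a name from the list of things; names that differ only in an ending like _2 or _b are one class to them, and where a whole thing is asked for, a point or a joint stands for the part that bears it (a point fixed in the world has none). Each returns a list of dicts, best first, with "confidence" (0 to 1); they miss things now and then, are a little off and sometimes report something else, mostly with a low value. They report only what shows in the picture. A call takes as long as a camera call.
- env.spot_in(thing, picture): "centre" ([x, y, z] in m, in world coordinates, good to about 4 mm: the middle of the surface that is visible of it).
- env.regions_of(thing, picture): "mask" (400x640 bool, what is visible of it).
- env.landmark_of(thing, picture): "centre" ([x, y, z] in m, in world coordinates, good to about 4 mm: a listed point, or the origin of a listed thing).
The state is a dict: "clock": time; "joint_pos": joint angles; "qvel": joint speeds; "tau": joint torques, N m; "tcp_pos": TCP position; "orientation": TCP orientation; "wrist_force": force on the tool from outside, world axes, zero at the start; "ft_torque": the same for the moment, N m; "finger_gap": finger opening in m; "grip_force": force on a finger pad.
Only numpy, scipy, OpenCV 4.12 (cv2) and the standard library are available. Lean on these libraries where they do the work, as an engineer would, in place of code of your own. Each camera call takes 0.05 s, during which the arm holds its last target. There are 200 camera calls.

TASK

The drill is switched off and the drilled batten has to be lined up under it for clamping: lay the batten flat on the drill's wooden board with its hole under the bit and let go of it, then pull the feed lever down against its spring until the bit stands in the hole and the black depth pointer is level with the red marker. Finish while holding the lever there, so that a colleague can clamp the batten, and leave the other things on the table where they are.

Things in the scene. Friction and masses are not known exactly. Their poses are not given: they have to be found in the camera images.
- bench_drill: Compact bench drill, green head and motor, fixed. Origin on the table on the spindle axis, z up; its front is its -x, feed lever on its -y side, depth scale on its +y side. Base plate x -130 to 200, y -100 to 100 mm. Steel column 40 mm across at x = 150, its foot 72 mm across and 48 high. Head x -60 to 200, y -55 to 55, z 190 to 346 mm; motor above to 437. Chuck 38 mm across, from z = 148 up.
- board_top (a point): Middle of the top face of the plywood board on the drill's base, 30 mm above the table; the batten lies on it. The board is 200 x 150 mm, x from -130 to 70 and y from -75 to 75 mm in the drill's frame.
- bit_tip (a point): Point of the 8 mm drill bit (cone 3 mm long), on the spindle axis; at rest 82 mm above the table, 22 mm above the top of a batten lying on the board. Goes straight down by 40 mm per radian of lever turn, at most 52 mm.
- feed_lever: Feed lever: 10 mm steel rod with a black ball knob. Origin on its fixed pivot, at (60, -100, 230) mm in the drill's frame, axis along the drill's y. At rest its axes are the drill's and the rod rises 0.65 rad to the front; it turns 1.3 rad, the knob going forward and down to 0.65 rad below level. A spring returns it fully when let go: 3 N at the knob at rest, 7 N near the bottom.
- feed_knob (a point): Centre of the lever's ball knob, 36 mm across, 180 mm from the pivot axis; at rest at (-83, -140, 339) mm in the drill's frame. It can be taken from above with the fingers on its -y and +y sides, and turns in the grasp as the lever swings.
- depth_pointer (a point): Tip of the black depth pointer on the +y side of the head, 288 mm above the table at rest. It goes down exactly with the bit.
- red_mark (a point): Tip of the red marker on the white depth scale beside the pointer, set 29 to 47 mm below the pointer's resting height. It stays where it is set.
- batten: The drilled batten: brown timber 300 x 45 x 30 mm (x, y, z), about 0.2 kg, loose. Origin at the centre of its underside, x along its length. The hole lies 80 mm from its +x end. Under the bit only the short end fits towards the column: +x end to the column, long end out to the front.
- batten_hole0 (a point): Centre of the mouth of the batten's hole, on its top face: round, 17 mm wide, vertical, right through. 70 mm from the batten's middle towards its +x end.
- offcut: Plain offcut without a hole, same timber, 170 x 45 x 30 mm, loose; origin at the centre of its underside, x along its length. Not needed.
- clamp: F-clamp lying flat, steel bar 260 mm, wooden grip, about 100 mm wide and 35 mm high, loose; origin under the middle of its bar, which runs along its x. Not needed.
- hammer: Claw hammer with red handle, 290 mm, lying along its x, loose. Not needed.
- cordless_drill: Red cordless drill lying on its side, about 280 x 200 x 62 mm, loose; origin under its motor housing. Not needed.
- glue: Yellow glue bottle, 58 mm across, 170 mm tall, standing, loose; origin at the centre of its underside. Not needed.
- nail_tin: Open tin with nails, 72 mm across, 105 mm tall, standing, loose; origin at the centre of its underside. Not needed.
- coat_hook: Black iron coat hook on its back plate, about 140 x 28 x 60 mm, loose; origin under the plate. Not needed.

How it is judged:
By the outcome, as a careful person would: the job done as asked, in the order asked, and still so for the second after the job is handed in, while the arm keeps its last pose, push and grip.
It also fails if it takes over 67 s, if anything falls off the work surface, if the arm or the gripper's body presses on something with over 40 N, if the wrist force passes 120 N, or if a joint passes its speed limit or range.

## Working session

There is one attempt and no reset: what is moved stays moved. The work goes in short steps, Python scripts to look and compute and a tool call to move; the robot and the scene stay as the last step left them, time stands still between calls to the robot, and variables do not carry over. Pictures are saved under pics/ and viewed, at most 10 in all, crops included, and the job is handed in when it is done.

Besides the shell and the picture viewer there is one more tool, called after "Emit:" by a JSON object that holds its "api" and its "payload". move_arm: Moves the arm, as the interface text tells. Its arguments: {"type":"object","properties":{"targets":{"type":"array","items":{"type":"array"}},"squeeze":{"type":"number"}},"required":["targets"]}

```bash
mkdir -p pics; ls
cat > h.py <<'E'
from workcell import env
import numpy as np, cv2
from scipy.spatial.transform import Rotation as R
def st():
    s=env.get_state(); q=s['orientation']; return s,np.array(s['tcp_pos']),R.from_quat([q[1],q[2],q[3],q[0]])
def save(p,n): cv2.imwrite('pics/'+n,cv2.cvtColor(p['pixels'],cv2.COLOR_RGB2BGR))
E
python3 - <<'E'
from h import *
s,t,r=st(); print(s['clock'],t,r.as_matrix().round(2).tolist())
for c in ['scene','top']:
    p=env.read_camera(c); save(p,c+'0.png')
    print(c,p['fovy'],p['cx'],p['cy'],np.array(p['extrinsics']).round(3).tolist(),[k for k in p])
    for n in ['bench_drill','board_top','bit_tip','feed_lever','feed_knob','depth_pointer','red_mark','batten','batten_hole0','offcut','glue','clamp','hammer','nail_tin','cordless_drill','coat_hook']:
        print(n,[(np.round(d['centre'],3).tolist(),round(d['confidence'],2)) for d in env.landmark_of(n,p)[:2]])
E
```

```text
pics
0.0 [0.18380975 0.54427981 0.23039942] [[-0.95, 0.32, -0.0], [0.32, 0.95, -0.0], [0.0, -0.0, -1.0]]
scene 45.8310022446295 314.33054385158624 200.4752829656601 [[-0.992, -0.125, 0.002, 0.501], [0.079, -0.613, 0.786, -0.216], [-0.097, 0.78, 0.618, -1.697], [0.0, 0.0, 0.0, 1.0]] ['pixels', 'fovy', 'cx', 'cy', 'extrinsics', 'shot']
bench_drill [([0.612, -0.199, -0.002], 0.93)]
board_top [([0.616, -0.168, 0.03], 0.63)]
bit_tip [([0.616, -0.194, 0.079], 0.59)]
feed_lever [([0.507, -0.246, 0.233], 0.54)]
feed_knob [([0.483, -0.103, 0.343], 0.64)]
depth_pointer [([0.681, -0.188, 0.29], 0.52)]
red_mark [([0.483, -0.1, 0.338], 0.75)]
batten [([0.626, 0.201, 0.0], 0.82)]
batten_hole0 [([0.622, 0.131, 0.028], 0.65)]
offcut [([0.437, 0.199, -0.001], 0.68)]
glue [([0.389, -0.523, -0.002], 0.64)]
clamp [([0.322, -0.248, 0.0], 0.61)]
hammer [([0.387, 0.503, -0.0], 0.66), ([0.623, 0.201, -0.002], 0.46)]
nail_tin [([0.502, -0.539, 0.002], 0.75)]
cordless_drill [([0.616, 0.517, -0.002], 0.57)]
coat_hook [([0.296, 0.329, -0.003], 0.57)]
top 55.20572738320957 318.1864349575426 203.20570649812194 [[
[... 303 characters left out ...]
15, -0.163, 0.029], 0.72)]
feed_lever [([0.509, -0.244, 0.226], 0.86), ([0.434, 0.198, -0.001], 0.63)]
feed_knob [([0.479, -0.101, 0.341], 0.54)]
depth_pointer []
red_mark []
batten [([0.621, 0.2, 0.004], 0.95), ([0.623, 0.516, 0.002], 0.23)]
batten_hole0 [([0.617, 0.13, 0.034], 0.68), ([0.611, -0.194, -0.002], 0.55)]
offcut [([0.435, 0.199, -0.0], 0.97), ([0.623, 0.198, 0.004], 0.69)]
glue [([0.39, -0.519, -0.001], 0.63), ([0.387, 0.501, -0.001], 0.36)]
clamp [([0.323, -0.248, 0.003], 0.56)]
hammer [([0.388, 0.502, -0.004], 0.96)]
nail_tin [([0.505, -0.541, -0.003], 0.94)]
cordless_drill [([0.62, 0.519, 0.001], 0.9)]
coat_hook [([0.295, 0.332, 0.006], 0.68), ([0.387, -0.521, -0.001], 0.41)]
```

View pics/scene0.png

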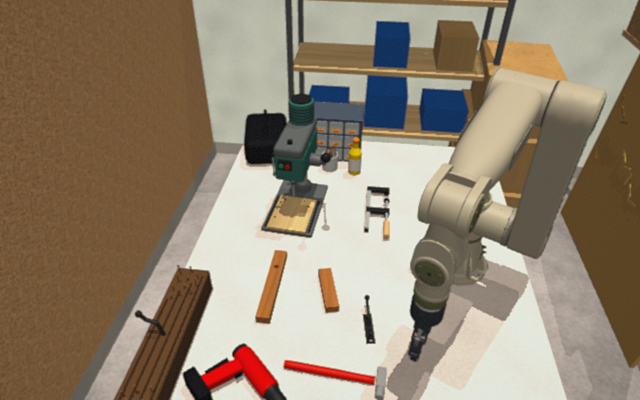

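View pics/top0.png

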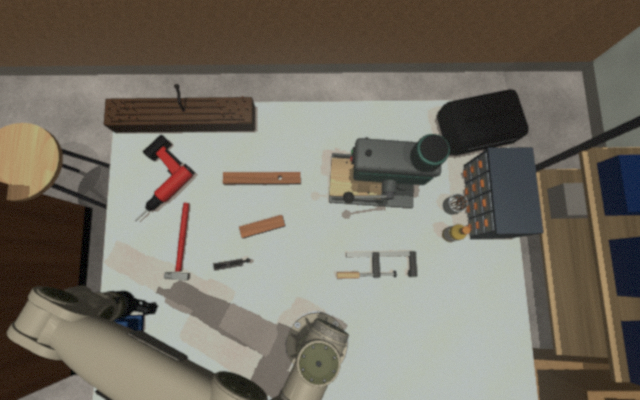

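The scene view shows the drill's front facing world +y (about pixel 295,165) and the batten at (272,285). In the top view the hole is at (280,178), on the end nearer the drill, so a straight translation will do. I'll go above the batten.

Emit:
{"api": "move_arm", "payload": {"targets": [[[-60, -11, 0], [0, 0, 1.0], -1], [[-120, -22, 0], [0, 0, 2.0], -1], [[-180, -33, 0], [0, 0, 3.0], -1], [[-240, -44, 0], [0, 0, 4.0], -1], [[-300, -55, 0], [0, 0, 5.0], -1]]}}

```text
clock: 2.33
tcp_pos: [0.4523, 0.3956, 0.2315]
orientation: [0.0, 0.566, 0.824, 0.0]
wrist_force: [0.3, 1.0, 0.7]
finger_gap: 0.0853
grip_force: 0.0
```

Run:
```python
from h import *
s,t,r=st(); print(s['clock'],t,r.as_matrix().round(3).tolist(),np.round(s['joint_pos'],2))
p=env.read_camera('wrist'); print(p['fovy'],p['cx'],p['cy'],np.array(p['mount']).round(3).tolist())
d=np.array([0.625,0.31,0.2])-t
print(r.inv().apply(d)*1000)
```

```text
2.325 [0.45231321 0.3955936  0.23149923] [[-0.358, 0.934, 0.0], [0.934, 0.358, 0.001], [0.0, 0.001, -1.0]] [0.58 0.36 0.12 1.32 0.   1.79]
69.48611138682212 322.9639013396017 195.88284283046957 [[0.001, 0.949, 0.316, 0.081], [1.0, -0.001, -0.0, -0.002], [0.0, 0.316, -0.949, -0.143], [0.0, 0.0, 0.0, 1.0]]
[-141.82256084  130.50438148   31.53029759]
```

Emit:
{"api": "move_arm", "payload": {"targets": [[[-60, 14, -15], [0, 0, 1.0], -1], [[-120, 28, -30], [0, 0, 2.1], -1], [[-175, 42, -50], [0, 0, 2.1], -1], [[-235, 55, -70], [0, 0, 2.1], -1], [[-290, 68, -90], [0, 0, 2.1], -1]]}}

```text
clock: 3.0
tcp_pos: [0.6202, 0.1498, 0.322]
orientation: [0.0, 0.705, 0.709, 0.0]
wrist_force: [0.4, 1.5, 0.1]
finger_gap: 0.0854
grip_force: 0.0
```

Run:
```python
from h import *
s,t,r=st(); print(s['clock'],t,r.as_matrix().round(3).tolist(),np.round(s['joint_pos'],2))
d=np.array([0.72,0.0,0.34])-t
print(r.inv().apply(d)*1000)
```

```text
3.0 [0.62020359 0.14976652 0.32203922] [[-0.006, 1.0, 0.0], [1.0, 0.006, 0.0], [0.0, 0.0, -1.0]] [0.11 0.45 0.46 1.59 0.   1.68]
[-150.40142119   98.83600258  -17.96610953]
```

Emit:
{"api": "move_arm", "payload": {"targets": [[[-30, 20, -5], [0, -1.0, 0], -1], [[-60, 40, -10], [0, -2.0, 0], -1], [[-90, 60, -15], [0, -3.0, 0], -1], [[-120, 80, -18], [0, -4.0, 0], -1], [[-140, 95, -18], [0, -5.0, 0], -1]]}}

```text
clock: 3.62
tcp_pos: [0.7163, 0.0112, 0.3404]
orientation: [0.302, 0.638, 0.642, -0.299]
wrist_force: [0.5, -0.2, 0.9]
finger_gap: 0.0853
grip_force: 0.0
```

```bash
cat >> h.py <<'E'
def wr(n=None):
    s,t,r=st(); p=env.read_camera('wrist'); M=np.array(p['mount'])
    if n: save(p,n)
    T=np.eye(4);T[:3,:3]=r.as_matrix();T[:3,3]=t
    return p,T@M
def pix(p,C,X):
    c=np.linalg.inv(C)@np.append(X,1); f=200/np.tan(np.radians(p['fovy']/2))
    return np.array([p['cx']+f*c[0]/-c[2],p['cy']-f*c[1]/-c[2]])
def ray(p,C,uv):
    f=200/np.tan(np.radians(p['fovy']/2)); d=C[:3,:3]@np.array([(uv[0]-p['cx'])/f,-(uv[1]-p['cy'])/f,-1]); return C[:3,3],d
def lm(names,p):
    for n in names: print(n,[(np.round(d['centre'],4).tolist(),round(d['confidence'],2)) for d in env.landmark_of(n,p)[:2]])
E
python3 - <<'E'
from h import *
s,t,r=st(); print(s['clock'],t,np.round(s['joint_pos'],2))
p,C=wr('w1.png'); print(C.round(3).tolist())
lm(['depth_pointer','red_mark','bit_tip','board_top','feed_knob','bench_drill','feed_lever'],p)
for n in ['depth_pointer','red_mark']: print([pix(p,C,d['centre']).round(1) for d in env.landmark_of(n,p)])
E
```

```text
3.625 [0.71632412 0.01115557 0.34040419] [ 0.22  0.82  0.89  1.88 -0.85  1.9 ]
[[1.0, -0.0, -0.007, 0.714], [0.007, 0.363, 0.932, 0.172], [0.002, -0.932, 0.363, 0.369], [0.0, 0.0, 0.0, 1.0]]
depth_pointer [([0.6807, -0.1904, 0.288], 0.79)]
red_mark [([0.6793, -0.1905, 0.243], 0.56), ([0.6164, -0.1936, 0.083], 0.31)]
bit_tip [([0.6133, -0.1953, 0.0812], 0.96)]
board_top [([0.6138, -0.1671, 0.0259], 0.73)]
feed_knob [([0.4804, -0.0979, 0.3378], 0.84)]
bench_drill [([0.612, -0.1978, 0.0038], 0.61)]
feed_lever [([0.5023, -0.247, 0.2316], 0.85)]
[array([294.6, 239.8])]
[array([294.6, 206.4]), array([257.3, 108.7])]
```

View pics/w1.png

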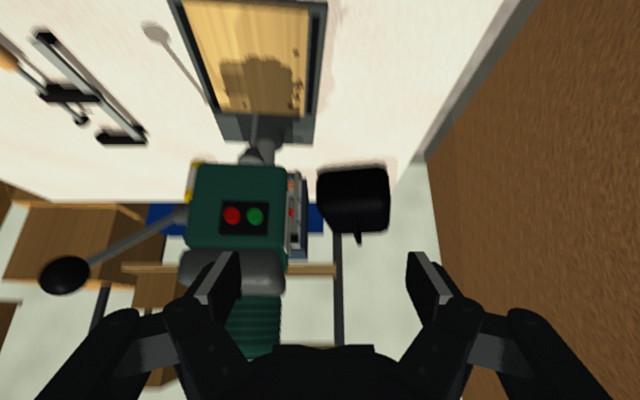

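The wrist view is upside down. The drill head is at (237,205), with the scale on its right side near (297,210) and red dots at about (290,210). I'll crop and enlarge it.

Run:
```python
import cv2
a=cv2.imread('pics/w1.png')[160:270,265:325]
cv2.imwrite('pics/w1c.png',cv2.resize(a,None,fx=5,fy=5,interpolation=cv2.INTER_CUBIC))
```

```text
(no output)
```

View pics/w1c.png

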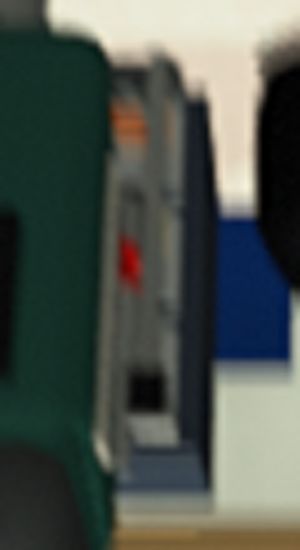

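The red marker is at about (290.7,212.5) and the black pointer at about (294.7,238). One closer look will pin down the difference.

Emit:
{"api": "move_arm", "payload": {"targets": [[[-8, 12, 32], [0, 0, 0], -1], [[-15, 24, 65], [0, 0, 0], -1], [[-15, 24, 65], [0, 0, 0], -1]]}}

```text
clock: 4.5
tcp_pos: [0.7391, -0.0501, 0.3087]
orientation: [0.299, 0.64, 0.642, -0.298]
wrist_force: [0.6, -1.2, -0.9]
finger_gap: 0.0851
grip_force: 0.0
```

Run:
```python
from h import *
s,t,r=st(); print(s['clock'],t,np.round(s['joint_pos'],2),s['wrist_force'])
p,C=wr('w2.png'); print(C[:3,3])
N=['depth_pointer','red_mark','bit_tip','feed_knob','feed_lever','board_top']
lm(N,p)
uv=[pix(p,C,env.landmark_of(n,p)[0]['centre']) for n in N[:2]]; print(uv)
c=np.mean(uv,0).astype(int); x,y=c[0]-30,c[1]-45; print(x,y)
a=cv2.imread('pics/w2.png')[y:y+90,x:x+60]; cv2.imwrite('pics/w2c.png',cv2.resize(a,None,fx=6,fy=6,interpolation=cv2.INTER_CUBIC))
```

```text
4.5 [ 0.73905142 -0.05014456  0.30873874] [ 0.13  0.78  0.75  1.69 -0.86  1.77] [ 0.55950247 -1.21933988 -0.86816856]
[0.73749435 0.11018524 0.33817803]
depth_pointer [([0.6793, -0.192, 0.289], 0.97)]
red_mark [([0.6793, -0.1871, 0.2442], 0.45)]
bit_tip [([0.6153, -0.1956, 0.0823], 0.91), ([0.6783, -0.191, 0.2417], 0.3)]
feed_knob []
feed_lever []
board_top [([0.6143, -0.164, 0.0273], 0.96), ([0.6105, -0.198, 0.002], 0.56)]
[array([265.94562931, 258.92086869]), array([268.16240503, 216.18434801])]
237 192
```

View pics/w2c.png

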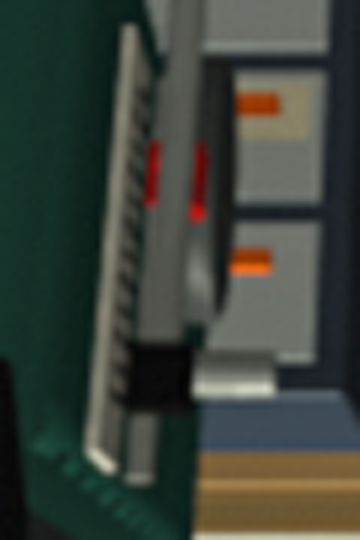

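Run:
```python
from h import *
s,t,r=st(); p,C=wr()
def z(uv,y):
    o,d=ray(p,C,uv); k=(y-o[1])/d[1]; return (o+k*d).round(4)
for y in (-.185,-.19,-.195): print(y,[z(u,y) for u in [(262.3,221.3),(270.3,222),(257.5,254.7),(263,254.7)]])
C2=C.copy()
lm(['depth_pointer','red_mark','bit_tip','board_top','bench_drill'],p)
# level to tilt back etc: above batten grasp point
X=r.as_matrix(); print(X.round(3).tolist())
print(r.inv().apply(np.array([0.625,0.12,0.34])-t)*1000)
```

```text
-0.185 [array([ 0.6746, -0.185 ,  0.2502]), array([ 0.6832, -0.185 ,  0.251 ]), array([ 0.6724, -0.185 ,  0.2859]), array([ 0.6781, -0.185 ,  0.2859])]
-0.19 [array([ 0.6735, -0.19  ,  0.2487]), array([ 0.6823, -0.19  ,  0.2495]), array([ 0.6713, -0.19  ,  0.285 ]), array([ 0.6771, -0.19  ,  0.285 ])]
-0.195 [array([ 0.6725, -0.195 ,  0.2473]), array([ 0.6814, -0.195 ,  0.248 ]), array([ 0.6702, -0.195 ,  0.2842]), array([ 0.6761, -0.195 ,  0.2842])]
depth_pointer [([0.6798, -0.1924, 0.2901], 0.95)]
red_mark [([0.6787, -0.1922, 0.2415], 0.51)]
bit_tip [([0.6147, -0.1938, 0.081], 0.91)]
board_top [([0.6165, -0.1622, 0.0263], 0.85), ([0.6143, -0.1924, 0.0823], 0.26)]
bench_drill [([0.6133, -0.1978, 0.0011], 0.61)]
[[-0.004, 1.0, 0.006], [0.643, 0.007, -0.766], [-0.766, 0.001, -0.643]]
[  84.10950493 -113.61635041 -147.96036104]
```

My estimate (about 36 mm) and the network's (about 45 mm) disagree because of oblique parallax, so I'll take one horizontal view at pointer height.

Emit:
{"api": "move_arm", "payload": {"targets": [[[9, 0, 8], [0, -1.0, 0], -1], [[18, 0, 15], [0, -2.1, 0], -1], [[18, 0, 15], [0, -2.1, 0], -1], [[18, 0, 15], [0, -2.1, 0], -1]]}}

```text
clock: 5.75
tcp_pos: [0.7401, -0.0476, 0.2864]
orientation: [0.412, 0.575, 0.577, -0.408]
wrist_force: [0.1, -0.4, 1.0]
finger_gap: 0.0854
grip_force: 0.0
```

Run:
```python
from h import *
s,t,r=st(); print(s['clock'],t,np.round(s['joint_pos'],2),s['wrist_force'])
p,C=wr('w3.png'); print(C.round(3).tolist())
N=['depth_pointer','red_mark','bit_tip','board_top']
lm(N,p)
print(pix(p,C,[.678,-.19,.288]),pix(p,C,[.678,-.19,.25]))
c=pix(p,C,[.678,-.19,.267]).astype(int); x,y=c[0]-45,c[1]-45; print(x,y)
a=cv2.imread('pics/w3.png')[y:y+90,x:x+90]; cv2.imwrite('pics/w3c.png',cv2.resize(a,None,fx=6,fy=6,interpolation=cv2.INTER_CUBIC))
```

```text
5.75 [ 0.74006832 -0.04756225  0.28636394] [ 0.21  0.97  0.79  1.91 -1.18  2.13] [ 0.10420789 -0.38606006  0.95198917]
[[1.0, 0.001, -0.006, 0.738], [0.006, 0.012, 1.0, 0.113], [0.001, -1.0, 0.012, 0.256], [0.0, 0.0, 0.0, 1.0]]
depth_pointer [([0.6776, -0.1891, 0.2891], 0.66)]
red_mark [([0.6785, -0.1892, 0.2455], 0.4)]
bit_tip [([0.6155, -0.1924, 0.082], 0.58)]
board_top []
[263.80798711 229.71113073] [263.8534896  193.41187009]
218 164
```

View pics/w3c.png

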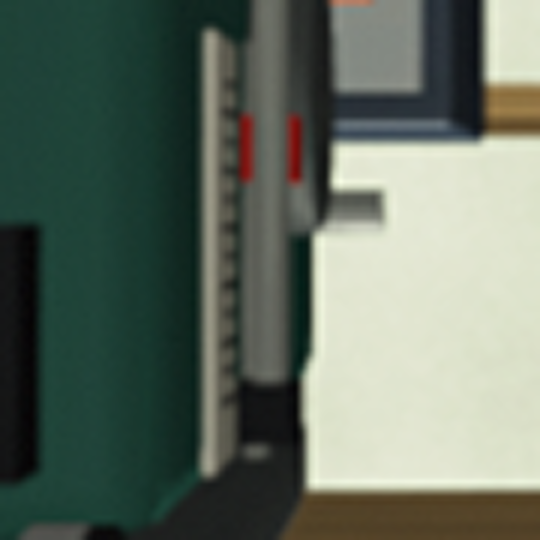

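The scale now shows clearly: the red mark is centred on crop row 149 (z≈0.245), and the black block starts at row 378, partly hidden by a finger. One more view, with the camera level with the pointer.

Emit:
{"api": "move_arm", "payload": {"targets": [[[-9.5, 0, -3], [0, 0.8, 0], -1], [[-9.5, 0, -3], [0, 0.8, 0], -1], [[-9.5, 0, -3], [0, 0.8, 0], -1]]}}

```text
clock: 6.38
tcp_pos: [0.7392, -0.0481, 0.2983]
orientation: [0.372, 0.602, 0.604, -0.368]
wrist_force: [-0.9, 0.4, 0.2]
finger_gap: 0.0855
grip_force: 0.0
```

Run:
```python
from h import *
s,t,r=st(); print(s['clock'],t)
p,C=wr('w4.png'); print(C.round(4).tolist())
N=['depth_pointer','red_mark','bit_tip','feed_knob','board_top']
lm(N,p)
c=pix(p,C,[.678,-.19,.267]).astype(int); x,y=c[0]-45,c[1]-45; print(x,y)
for z in (.24,.245,.25,.285,.29): print(z,[(pix(p,C,[.678,Y,z])-[x,y])*6 for Y in(-.17,-.2)])
a=cv2.imread('pics/w4.png')[y:y+90,x:x+90]; cv2.imwrite('pics/w4c.png',cv2.resize(a,None,fx=6,fy=6,interpolation=cv2.INTER_CUBIC))
```

```text
6.375 [ 0.73923713 -0.04813838  0.29826431]
[[1.0, 0.0027, -0.0062, 0.7373], [0.0057, 0.1484, 0.9889, 0.1147], [0.0036, -0.9889, 0.1484, 0.2905], [0.0, 0.0, 0.0, 1.0]]
depth_pointer [([0.6795, -0.1898, 0.2877], 0.7)]
red_mark [([0.6792, -0.1895, 0.2445], 0.38)]
bit_tip [([0.6158, -0.1907, 0.0818], 0.85)]
feed_knob []
board_top []
220 171
0.24 [array([251.69169754, 104.33122919]), array([284.88703545, 132.72550282])]
0.245 [array([250.85720561, 133.93339577]), array([284.20806796, 159.62842934])]
0.25 [array([250.01840105, 163.68854507]), array([283.52592019, 186.65736943])]
0.285 [array([244.02315593, 376.35955792]), array([278.65992937, 379.46394063])]
0.29 [array([243.14861396, 407.38243065]), array([277.95151494, 407.53365167])]
```

View pics/w4c.png

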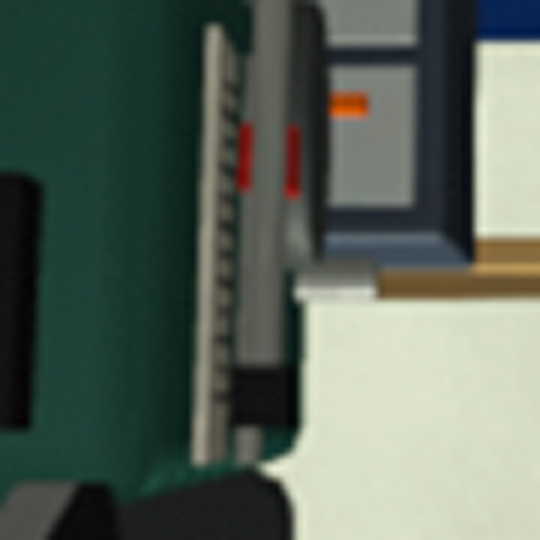

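Pointer z≈0.288 and mark z≈0.245, so the travel is about 43 mm (1.08 rad on the lever). Next I'll go above the batten with the tool pointing down.

Emit:
{"api": "move_arm", "payload": {"targets": [[[25, -23, -48], [0, 1.0, 0], -1], [[50, -46, -96], [0, 2.0, 0], -1], [[75, -69, -144], [0, 3.0, 0], -1], [[100, -92, -192], [0, 4.1, 0], -1], [[123, -114, -241], [0, 5.2, 0], -1]]}}

```text
clock: 7.3
tcp_pos: [0.6233, 0.2247, 0.2955]
orientation: [0.069, 0.701, 0.706, -0.069]
wrist_force: [0.7, -0.6, -0.1]
finger_gap: 0.0852
grip_force: 0.0
```

Emit:
{"api": "move_arm", "payload": {"targets": [[[0, 0, 0], [0, 1.1, 0], -1], [[0, 0, 0], [0, 1.1, 0], -1], [[0, 0, 0], [0, 1.1, 0], -1]]}}

```text
clock: 7.68
tcp_pos: [0.6239, 0.2217, 0.2949]
orientation: [0.003, 0.705, 0.709, -0.004]
wrist_force: [-0.0, -0.6, -0.2]
finger_gap: 0.0854
grip_force: 0.0
```

Run:
```python
from h import *
s,t,r=st(); print(s['clock'],t,r.as_matrix().round(3).tolist(),np.round(s['joint_pos'],2))
p,C=wr('w5.png')
lm(['batten','batten_hole0','board_top','offcut'],p)
m=env.regions_of('batten',p)[0]['mask']
def gp(u,z):
    o,d=ray(p,C,u); return o+(z-o[2])/d[2]*d
# hole: dark blob in top face
print(pix(p,C,[.622,.13,.03]))
cn=max(cv2.findContours(m.astype(np.uint8),0,1)[0],key=cv2.contourArea)
P=np.array([gp(q[0],.03)[:2] for q in cn],np.float32)*1000
print(cv2.minAreaRect(P), cv2.boxPoints(cv2.minAreaRect(P)).round(1).tolist())
```

```text
7.675 [0.62393356 0.221726   0.2948795 ] [[-0.005, 1.0, -0.001], [1.0, 0.005, -0.011], [-0.011, -0.001, -1.0]] [ 0.23  0.5   0.48  1.55 -0.01  1.79]
batten [([0.6228, 0.2002, -0.0002], 0.86), ([0.3212, -0.2501, 0.0051], 0.16)]
batten_hole0 [([0.6208, 0.1316, 0.0292], 0.58), ([0.3194, -0.251, 0.0049], 0.46)]
board_top [([0.6227, 0.1306, 0.0325], 0.27)]
offcut [([0.4391, 0.2017, 0.0015], 0.95), ([0.2937, 0.3298, -0.0016], 0.51)]
[322.35727663 216.19895706]
((621.3350219726562, 200.44985961914062), (298.6800537109375, 46.6168212890625), 89.64791870117188) [[597.0999755859375, 51.29999923706055], [643.7000122070312, 51.0], [645.5999755859375, 349.6000061035156], [598.9000244140625, 349.8999938964844]]
```

View pics/w5.png

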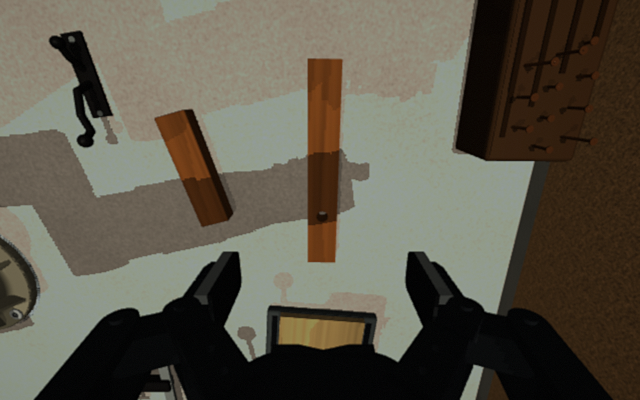

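The batten lies at (0.6215, 0.2005) along −y, with its hole at pixel (322,216), which is (0.6217, 0.130). I'll grasp it 100 mm out on the long end.

Emit:
{"api": "move_arm", "payload": {"targets": [[[40, -2, 50], [0, 0.06, 0], -1], [[81, -2, 110], [0, 0.06, 0], -1], [[81, -2, 170], [0, 0.06, 0], -1], [[81, -2, 220], [0, 0.06, 0], -1], [[81, -2, 220], [0, 0.06, 0], -1]]}}

```text
clock: 8.6
tcp_pos: [0.617, 0.3003, 0.0686]
orientation: [-0.003, 0.705, 0.709, -0.005]
wrist_force: [-0.4, 1.1, 0.0]
finger_gap: 0.0854
grip_force: 0.0
```

Run:
```python
from h import *
s,t,r=st(); print(s['clock'],t,r.as_matrix().round(4).tolist())
print(r.inv().apply(np.array([.6215,.30,.004])-t)*1000)
```

```text
8.6 [0.61698258 0.30025021 0.0685937 ] [[-0.0067, 0.9999, -0.0115], [1.0, 0.0066, -0.0027], [-0.0026, -0.0115, -0.9999]]
[-0.11311913  5.25667678 64.53812763]
```

Emit:
{"api": "move_arm", "payload": {"targets": [[[0, 5, 30], [-0.06, 0, 0], -1], [[0, 5, 63], [-0.06, 0, 0], -1], [[0, 5, 63], [-0.06, 0, 0], 1], [[0, 5, 63], [-0.06, 0, 0], 1], [[0, 5, 63], [-0.06, 0, 0], 1]], "squeeze": 100}}

```text
clock: 9.22
tcp_pos: [0.629, 0.3022, 0.0157]
orientation: [0.004, 0.705, 0.709, 0.007]
wrist_force: [-0.1, 0.1, 0.0]
finger_gap: 0.0428
grip_force: 101.0
```

Emit:
{"api": "move_arm", "payload": {"targets": [[[0, 0, 0], [0, 0, 0], 1], [[0, 0, 0], [0, 0, 0], 1], [[0, 0, 0], [0, 0, 0], 1], [[0, 0, 0], [0, 0, 0], 1]]}}

```text
clock: 9.72
tcp_pos: [0.629, 0.3023, 0.0157]
orientation: [0.004, 0.705, 0.709, 0.007]
wrist_force: [0.6, 0.1, 6.3]
finger_gap: 0.0426
grip_force: 101.9
```

Emit:
{"api": "move_arm", "payload": {"targets": [[[0, 0, 0], [0, 0, 0], -1], [[0, 0, 0], [0, 0, 0], -1], [[0, 0, 0], [0, 0, 0], -1]]}}

```text
clock: 10.1
tcp_pos: [0.6266, 0.3014, 0.0117]
orientation: [0.003, 0.705, 0.709, 0.004]
wrist_force: [0.4, -0.3, -0.9]
finger_gap: 0.0852
grip_force: 0.0
```

Run:
```python
from h import *
s,t,r=st(); print(s['clock'],t,r.as_matrix().round(4).tolist(),s['wrist_force'],s['finger_gap'])
p=env.read_camera('top'); lm(['batten','batten_hole0'],p)
```

```text
10.1 [0.62663778 0.30139293 0.01173005] [[-0.0058, 0.9999, 0.0105], [1.0, 0.0058, 0.0016], [0.0015, 0.0105, -0.9999]] [ 0.37055051 -0.30971357 -0.85846973] 0.08515125606066944
batten [([0.6272, 0.2035, 0.002], 0.9)]
batten_hole0 []
```

Emit:
{"api": "move_arm", "payload": {"targets": [[[0, 0, 9], [0, 0, 0], -1], [[0, 0, 9], [0, 0, 0], -1]]}}

```text
clock: 10.5
tcp_pos: [0.6258, 0.3011, 0.0012]
orientation: [0.003, 0.705, 0.709, 0.003]
wrist_force: [-1.8, -0.4, 0.4]
finger_gap: 0.0853
grip_force: 0.0
```

Emit:
{"api": "move_arm", "payload": {"targets": [[[0, 0, 0], [0, 0, 0], 1], [[0, 0, 0], [0, 0, 0], 1], [[0, 0, 0], [0, 0, 0], 1], [[0, 0, 0], [0, 0, 0], 1]]}}

```text
clock: 11.0
tcp_pos: [0.6274, 0.3017, 0.0035]
orientation: [0.003, 0.705, 0.709, 0.005]
wrist_force: [0.7, 0.5, 3.2]
finger_gap: 0.0431
grip_force: 101.8
```

Emit:
{"api": "move_arm", "payload": {"targets": [[[0, 0, -15], [0, 0, 0], 1], [[0, 0, -30], [0, 0, 0], 1], [[0, 0, -50], [0, 0, 0], 1], [[0, 0, -60], [0, 0, 0], 1], [[0, 0, -60], [0, 0, 0], 1]]}}

```text
clock: 11.62
tcp_pos: [0.6269, 0.3016, 0.064]
orientation: [0.004, 0.705, 0.709, 0.005]
wrist_force: [0.0, 0.5, -3.3]
finger_gap: 0.0437
grip_force: 101.5
```

Run:
```python
from h import *
s,t,r=st(); print(s['clock'],t,r.as_matrix().round(4).tolist(),s['wrist_force'],s['finger_gap'],np.round(s['joint_pos'],2))
p,C=wr('w6.png'); lm(['batten','batten_hole0','bit_tip','board_top'],p)
p=env.read_camera('top'); lm(['batten','batten_hole0'],p)
p=env.read_camera('scene'); save(p,'s6.png'); lm(['batten','batten_hole0'],p)
a=cv2.imread('pics/w6.png'); b=cv2.imread('pics/s6.png')[150:350,180:380]
cv2.imwrite('pics/c6.png',np.hstack([a[:, 200:520],cv2.resize(b,(400,400))]))
```

```text
11.625 [0.62689885 0.30162929 0.0640365 ] [[-0.0058, 0.9999, 0.0127], [1.0, 0.0058, 0.0025], [0.0024, 0.0127, -0.9999]] [ 0.0163138   0.46668549 -3.33190401] 0.04367450300905095 [ 0.33  0.62  0.11  1.05 -0.    1.9 ]
batten []
batten_hole0 []
bit_tip []
board_top []
batten [([0.6242, 0.1996, 0.059], 0.77)]
batten_hole0 [([0.6215, 0.1301, 0.0896], 0.59)]
batten [([0.624, 0.2019, 0.0582], 0.66), ([0.3914, -0.5209, -0.0005], 0.44)]
batten_hole0 [([0.6255, 0.1296, 0.0871], 0.93)]
```

View pics/c6.png

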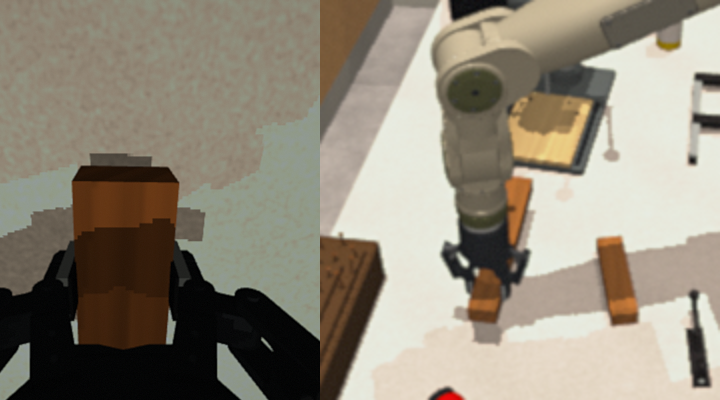

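The batten is held level by its outer end: the wrist crop shows it centred between the pads, and the scene crop shows it clear of the table. Now I'll carry it towards the drill, low.

Emit:
{"api": "move_arm", "payload": {"targets": [[[-40, -2, 5], [0, 0, 0], 1], [[-90, -4, 15], [0, 0, 0], 1], [[-140, -7, 17], [0, 0, 0], 1], [[-190, -9, 17], [0, 0, 0], 1], [[-230, -11, 17], [0, 0, 0], 1]]}}

```text
clock: 12.8
tcp_pos: [0.6165, 0.0693, 0.0453]
orientation: [0.003, 0.705, 0.709, 0.004]
wrist_force: [0.3, 0.1, -2.4]
finger_gap: 0.0432
grip_force: 101.6
```

Run:
```python
from h import *
s,t,r=st(); print(s['clock'],t,r.as_matrix().round(4).tolist(),s['wrist_force'],s['finger_gap'])
for c in ['top','scene','top','scene']:
    p=env.read_camera(c); lm(['batten','batten_hole0','bit_tip','feed_knob'],p)
```

```text
12.8 [0.616501   0.06931607 0.04528645] [[-0.0049, 0.9999, 0.0108], [1.0, 0.0049, 0.0014], [0.0014, 0.0108, -0.9999]] [ 0.26741917  0.11598635 -2.36000589] 0.04316587347146952
batten [([0.6129, -0.0316, 0.0427], 0.57), ([0.6231, 0.5179, 0.001], 0.29)]
batten_hole0 [([0.6135, -0.1016, 0.0762], 0.79)]
bit_tip []
feed_knob [([0.4749, -0.1002, 0.3394], 0.85), ([0.6222, 0.516, 0.0042], 0.71)]
batten [([0.6183, -0.0273, 0.0435], 0.79)]
batten_hole0 [([0.6154, -0.0999, 0.0693], 0.65)]
bit_tip [([0.6145, -0.195, 0.0766], 0.49)]
feed_knob [([0.484, -0.1005, 0.3406], 0.59)]
batten [([0.6114, -0.0291, 0.0445], 0.96)]
batten_hole0 [([0.6117, -0.0977, 0.077], 0.79)]
bit_tip []
feed_knob [([0.4747, -0.1029, 0.3398], 0.53)]
batten [([0.6159, -0.0271, 0.0414], 0.68), ([0.5006, -0.5405, 0.004], 0.68)]
batten_hole0 [([0.6144, -0.1002, 0.073], 0.71)]
bit_tip [([0.6175, -0.1948, 0.0797], 0.57)]
feed_knob [([0.4808, -0.1023, 0.3441], 0.51)]
```

Emit:
{"api": "move_arm", "payload": {"targets": [[[-40, 0, 0], [0, 0, 0], 1], [[-75, 0, 0], [0, 0, 0], 1], [[-95, 0, 0], [0, 0, 0], 1], [[-95, 0, 0], [0, 0, 0], 1], [[-95, 0, 0], [0, 0, 0], 1]]}}

```text
clock: 14.42
tcp_pos: [0.617, -0.0231, 0.045]
orientation: [0.003, 0.705, 0.709, 0.004]
wrist_force: [-0.6, 0.2, -2.3]
finger_gap: 0.0431
grip_force: 101.6
```

Run:
```python
from h import *
s,t,r=st(); print(s['clock'],t,r.as_matrix().round(4).tolist(),s['wrist_force'],s['finger_gap'],np.round(s['tau'],1))
for c in ['scene','top','scene']:
    p=env.read_camera(c); lm(['batten','batten_hole0','bit_tip','feed_knob'],p)
```

```text
14.425 [ 0.61704312 -0.02311249  0.04495239] [[-0.006, 0.9999, 0.0102], [1.0, 0.006, 0.0023], [0.0023, 0.0102, -0.9999]] [-0.62852253  0.23121353 -2.25929992] 0.04310911083850346 [ -0.7 -55.9  27.3  -0.2  -0.2  -0. ]
batten [([0.6156, -0.1207, 0.039], 0.9)]
batten_hole0 [([0.613, -0.1931, 0.0701], 0.84), ([0.6179, 0.5183, 0.0002], 0.63)]
bit_tip []
feed_knob [([0.4815, -0.1023, 0.3404], 0.56)]
batten [([0.6136, -0.1215, 0.0416], 0.72)]
batten_hole0 [([0.5075, -0.2469, 0.2313], 0.61), ([0.6137, -0.1977, 0.0756], 0.47)]
bit_tip [([0.4769, -0.1023, 0.338], 0.56)]
feed_knob [([0.474, -0.1013, 0.3395], 0.74)]
batten [([0.6166, -0.1238, 0.0415], 0.62)]
batten_hole0 [([0.617, -0.195, 0.0699], 0.56)]
bit_tip []
feed_knob [([0.4798, -0.1017, 0.34], 0.56)]
```

Emit:
{"api": "move_arm", "payload": {"targets": [[[-1, 0, 4], [0, 0, 0], 1], [[-2, 0, 8], [0, 0, 0], 1], [[-2, 0, 10], [0, 0, 0], 1], [[-2, 0, 10], [0, 0, 0], 1]]}}

```text
clock: 15.68
tcp_pos: [0.6171, -0.0257, 0.0347]
orientation: [0.003, 0.705, 0.709, 0.004]
wrist_force: [-0.1, -1.5, -1.8]
finger_gap: 0.0433
grip_force: 101.6
```

Emit:
{"api": "move_arm", "payload": {"targets": [[[0, 0, 1], [0, 0, 0], 1], [[0, 0, 2], [0, 0, 0], 1]]}}

```text
clock: 15.92
tcp_pos: [0.6175, -0.0257, 0.0334]
orientation: [0.003, 0.705, 0.709, 0.004]
wrist_force: [-2.2, 1.0, 5.6]
finger_gap: 0.0434
grip_force: 102.3
```

Run:
```python
from h import *
s,t,r=st(); print(s['clock'],t,s['wrist_force'],s['ft_torque'])
for c in ['scene','scene']:
    p=env.read_camera(c); lm(['batten','batten_hole0'],p)
```

```text
15.925 [ 0.6175001  -0.02568164  0.03336849] [-2.23279552  0.98370709  5.55192158] [ 0.12798062  0.52208845 -0.12746381]
batten [([0.6152, -0.1238, 0.0281], 0.87), ([0.6166, -0.1979, 0.0578], 0.32)]
batten_hole0 [([0.6157, -0.1979, 0.0604], 0.6), ([0.3932, -0.5246, -0.001], 0.19)]
batten [([0.6171, -0.1252, 0.0291], 0.9)]
batten_hole0 [([0.6162, -0.2006, 0.0575], 0.72)]
```

Emit:
{"api": "move_arm", "payload": {"targets": [[[0, 0, 0], [0, 0, 0], -1], [[0, 0, 0], [0, 0, 0], -1], [[0, 0, 0], [0, 0, 0], -1], [[0, 0, -30], [0, 0, 0], -1], [[0, 0, -80], [0, 0, 0], -1]]}}

```text
clock: 16.85
tcp_pos: [0.6148, -0.0256, 0.1117]
orientation: [0.001, 0.705, 0.709, 0.003]
wrist_force: [0.4, -0.1, 0.2]
finger_gap: 0.085
grip_force: 0.0
```

Emit:
{"api": "move_arm", "payload": {"targets": [[[15, 0, -20], [0, -1, 0], -1], [[30, 0, -40], [0, -2, 0], -1], [[40, 0, -60], [0, -3, 0], -1], [[40, 0, -70], [0, -3.5, 0], -1], [[40, 0, -70], [0, -3.5, 0], -1]]}}

```text
clock: 17.48
tcp_pos: [0.6157, 0.016, 0.1824]
orientation: [0.216, 0.673, 0.677, -0.208]
wrist_force: [0.7, -0.4, -0.2]
finger_gap: 0.0854
grip_force: 0.0
```

Run:
```python
from h import *
s,t,r=st(); print(s['clock'],t,s['wrist_force'])
for i in range(3):
    p,C=wr('w7.png'); lm(['batten','batten_hole0','bit_tip','feed_knob'],p)
print(C.round(3).tolist(),pix(p,C,[.615,-.195,.06]),pix(p,C,[.615,-.195,.082]),pix(p,C,[.6,-.195,.06]))
c=pix(p,C,[.615,-.195,.07]).astype(int); x,y=c[0]-50,max(0,c[1]-45); print(x,y)
a=cv2.imread('pics/w7.png')[y:y+90,x:x+100]; cv2.imwrite('pics/w7c.png',cv2.resize(a,None,fx=6,fy=6,interpolation=cv2.INTER_CUBIC))
```

```text
17.475 [0.61565979 0.01600134 0.18236222] [ 0.73631292 -0.44205285 -0.23871713]
batten [([0.6165, -0.1237, 0.0286], 0.73)]
batten_hole0 [([0.3187, -0.2493, 0.0009], 0.24)]
bit_tip []
feed_knob []
batten [([0.6168, -0.1242, 0.0304], 0.85)]
batten_hole0 [([0.6161, -0.1984, 0.0591], 0.95)]
bit_tip [([0.6134, -0.1912, 0.0849], 0.89)]
feed_knob [([0.6132, -0.1921, 0.0833], 0.39)]
batten [([0.6155, -0.1246, 0.0279], 0.94)]
batten_hole0 [([0.6169, -0.1961, 0.0616], 0.88)]
bit_tip [([0.6123, -0.1923, 0.0833], 0.9)]
feed_knob []
[[1.0, 0.005, -0.011, 0.613], [0.006, 0.597, 0.802, 0.161], [0.011, -0.802, 0.597, 0.254], [0.0, 0.0, 0.0, 1.0]] [321.62897111 236.81779961] [321.75850223 251.3319354 ] [310.83293586 236.89136556]
271 198
```

View pics/w7c.png

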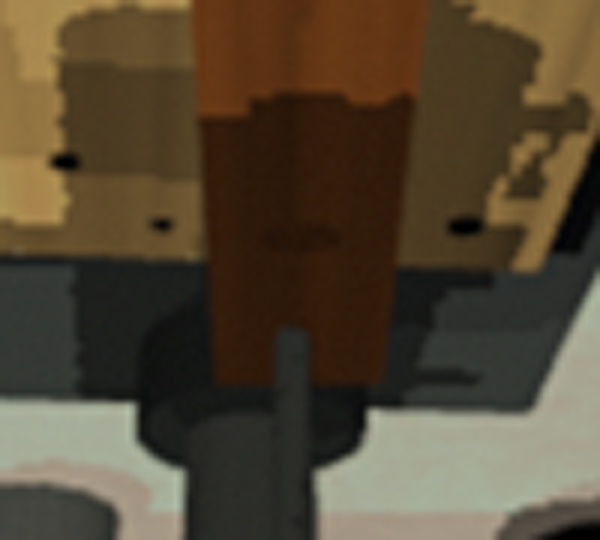

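The hole mouth is at crop (301,237) and the bit tip at crop (292,328). I'll convert both to positions on their known heights.

Run:
```python
from h import *
for i in range(3):
    p,C=wr('w8.png')
    def g(u,z):
        o,d=ray(p,C,u); return (o+(z-o[2])/d[2]*d).round(4)
    print('hole',g((321.2,237.5),.06),'bit',g((319.7,252.7),.082), g((319.7,253.5),.082))
    lm(['batten_hole0','bit_tip'],p)
s,t,r=st(); print(t,r.as_matrix().round(3).tolist())
```

```text
hole [ 0.6146 -0.1962  0.06  ] bit [ 0.6124 -0.1984  0.082 ] [ 0.6124 -0.2008  0.082 ]
batten_hole0 [([0.6173, -0.1968, 0.0594], 0.77)]
bit_tip [([0.6151, -0.1927, 0.0819], 0.88)]
hole [ 0.6147 -0.1961  0.06  ] bit [ 0.6125 -0.1982  0.082 ] [ 0.6125 -0.2007  0.082 ]
batten_hole0 [([0.6183, -0.1966, 0.0598], 0.82)]
bit_tip []
hole [ 0.6147 -0.196   0.06  ] bit [ 0.6125 -0.1981  0.082 ] [ 0.6125 -0.2006  0.082 ]
batten_hole0 [([0.6143, -0.1957, 0.0592], 0.88)]
bit_tip [([0.6156, -0.1948, 0.0818], 0.88)]
[0.61551423 0.01415349 0.1830516 ] [[0.001, 1.0, 0.012], [0.82, 0.006, -0.572], [-0.572, 0.01, -0.82]]
```

The hole is about 2 mm too far in +x, and y is fine. I'll regrip, shift it 2 mm in −x and release.

Emit:
{"api": "move_arm", "payload": {"targets": [[[0, 0, 20], [0, 1, 0], -1], [[0, 0, 40], [0, 2, 0], -1], [[3, 0, 60], [0, 3, 0], -1], [[3, 0, 75], [0, 3.5, 0], -1], [[3, 0, 75], [0, 3.5, 0], -1]]}}

```text
clock: 19.3
tcp_pos: [0.6157, -0.0288, 0.1189]
orientation: [0.003, 0.707, 0.708, 0.004]
wrist_force: [-0.4, 0.1, -0.3]
finger_gap: 0.0855
grip_force: 0.0
```

Run:
```python
from h import *
s,t,r=st(); print(s['clock'],t,r.as_matrix().round(4).tolist())
print(r.inv().apply(np.array([.617,-.0257,.034])-t)*1000)
```

```text
19.3 [ 0.61567862 -0.02879604  0.11893623] [[-0.0017, 1.0, 0.0087], [1.0, 0.0017, 0.0013], [0.0013, 0.0087, -1.0]]
[ 2.98072071  0.59140593 84.9485692 ]
```

Emit:
{"api": "move_arm", "payload": {"targets": [[[3, 1, 45], [0, 0, 0], -1], [[3, 1, 85], [0, 0, 0], -1], [[3, 1, 85], [0, 0, 0], -1]]}}

```text
clock: 19.68
tcp_pos: [0.6154, -0.0216, 0.0321]
orientation: [0.001, 0.704, 0.71, 0.002]
wrist_force: [-0.7, 0.1, 1.1]
finger_gap: 0.0849
grip_force: 0.0
```

Emit:
{"api": "move_arm", "payload": {"targets": [[[0, 0, 0], [0, 0, 0], 1], [[0, 0, 0], [0, 0, 0], 1], [[0, 0, 0], [0, 0, 0], 1], [[0, 0, 0], [0, 0, 0], 1]]}}

```text
clock: 20.18
tcp_pos: [0.6198, -0.0232, 0.0376]
orientation: [0.005, 0.705, 0.709, 0.005]
wrist_force: [-1.3, 2.2, 7.3]
finger_gap: 0.043
grip_force: 100.7
```

Emit:
{"api": "move_arm", "payload": {"targets": [[[0, 0, -4], [0, 0, 0], 1], [[0, 0, -4], [0, 0, 0], 1]]}}

```text
clock: 20.42
tcp_pos: [0.6185, -0.0232, 0.0395]
orientation: [0.003, 0.705, 0.709, 0.005]
wrist_force: [-0.4, 0.5, -2.1]
finger_gap: 0.0429
grip_force: 100.9
```

Emit:
{"api": "move_arm", "payload": {"targets": [[[0, -3, 0], [0, 0, 0], 1], [[0, -3, 0], [0, 0, 0], 1], [[0, -3, 0], [0, 0, 0], 1]]}}

```text
clock: 20.8
tcp_pos: [0.6149, -0.0233, 0.0386]
orientation: [0.003, 0.705, 0.709, 0.004]
wrist_force: [-1.1, 1.0, -1.3]
finger_gap: 0.0427
grip_force: 101.2
```

Emit:
{"api": "move_arm", "payload": {"targets": [[[0, 0, 3], [0, 0, 0], 1], [[0, 0, 4], [0, 0, 0], 1], [[0, 0, 4], [0, 0, 0], 1]]}}

```text
clock: 21.18
tcp_pos: [0.6153, -0.0231, 0.0372]
orientation: [0.004, 0.705, 0.709, 0.004]
wrist_force: [-5.8, 2.2, 14.5]
finger_gap: 0.0432
grip_force: 103.5
```

Down and shifted by about 2 mm. Release, retreat, look again.

Emit:
{"api": "move_arm", "payload": {"targets": [[[0, 0, -1], [0, 0, 0], -1], [[0, 0, -1], [0, 0, 0], -1], [[0, 0, -1], [0, 0, 0], -1], [[0, 0, -30], [0, 0, 0], -1], [[0, 0, -80], [0, 0, 0], -1]]}}

```text
clock: 21.8
tcp_pos: [0.6126, -0.0232, 0.1131]
orientation: [0.001, 0.705, 0.709, 0.003]
wrist_force: [0.6, 0.2, -0.2]
finger_gap: 0.0853
grip_force: 0.0
```

Emit:
{"api": "move_arm", "payload": {"targets": [[[15, 0, -20], [0, -1, 0], -1], [[30, 0, -40], [0, -2, 0], -1], [[40, 0, -60], [0, -3, 0], -1], [[40, 0, -70], [0, -3.5, 0], -1], [[40, 0, -70], [0, -3.5, 0], -1]]}}

```text
clock: 22.42
tcp_pos: [0.6136, 0.0184, 0.1839]
orientation: [0.216, 0.673, 0.677, -0.208]
wrist_force: [0.1, 0.2, -1.1]
finger_gap: 0.0855
grip_force: 0.0
```

Emit:
{"api": "move_arm", "payload": {"targets": [[[0, 0, 0], [0, 0, 0], -1]]}}

```text
clock: 22.55
tcp_pos: [0.6134, 0.0161, 0.1843]
orientation: [0.216, 0.674, 0.675, -0.208]
wrist_force: [-0.4, 0.1, -0.3]
finger_gap: 0.0854
grip_force: 0.0
```

Run:
```python
from h import *
for i in range(3):
    p,C=wr('w9.png'); lm(['batten','batten_hole0','bit_tip'],p)
def g(u,z):
    o,d=ray(p,C,u); return (o+(z-o[2])/d[2]*d).round(4)
im=p['pixels'].astype(int)
# hole: darkest blob on batten around expected pixel; bit tip: grey (low saturation) column on batten
u=pix(p,C,[.614,-.196,.06]).round().astype(int); b=pix(p,C,[.6135,-.196,.082]).round().astype(int); print(u,b)
sub=im[u[1]-6:u[1]+7,u[0]-18:u[0]+19].sum(2); 
med=np.median(sub,axis=1,keepdims=True); w=np.clip(med-sub-6,0,None)
w[:, :6]=0; w[:,-6:]=0
yy,xx=np.mgrid[0:13,0:37]; h=np.array([(w*xx).sum()/w.sum()+u[0]-18,(w*yy).sum()/w.sum()+u[1]-6]); print('hole px',h,w.sum(),g(h,.06))
print(im[u[1],u[0]-18:u[0]+19].sum(1))
s=im[...,0]-im[...,2]
for y in range(b[1]-5,b[1]+9): print(y,b[0]-10,s[y,b[0]-10:b[0]+11])
```

```text
batten [([0.6115, -0.1252, 0.03], 0.87), ([0.6132, -0.1933, 0.0825], 0.42)]
batten_hole0 [([0.6088, -0.1951, 0.0612], 0.9)]
bit_tip [([0.6142, -0.1921, 0.0797], 0.72)]
batten [([0.6089, -0.1255, 0.0264], 0.58)]
batten_hole0 [([0.6102, -0.1963, 0.0594], 0.81)]
bit_tip []
batten [([0.6114, -0.1245, 0.0282], 0.84)]
batten_hole0 [([0.6111, -0.1985, 0.06], 0.75)]
bit_tip [([0.6144, -0.1953, 0.0811], 0.85)]
[322 237] [322 251]
hole px [316.54956522 236.8226087 ] 575.0 [ 0.6059 -0.1958  0.06  ]
[ 86  87  90  89  79  81  82  77  73  64  62  63  65  69  68  69  64  68
  71  67  73  76  85  88  86  83  83  85  85  82  95 145 170 168 166 164
 167]
246 312 [37 37 35 36 36 36 35 38 40 41 42 41 40 40 40 40 38 40 40 38 41]
247 312 [36 37 35 35 35 35 38 40 41 40 41 42 41 39 39 39 38 39 39 40 43]
248 312 [37 35 37 35 35 37 36 39 40 40 40 40 40 40 40 39 38 39 39 38 41]
249 312 [36 35 36 35 37 36 38 39 41 42 40 42 41 40 39 38 39 38 40 41 43]
250 312 [35 37 38 36 36 37 37 38 40 40 43 42 40 40 39 39 37 39 39 41 43]
251 312 [37 36 37 37 34 35 37 36 31 31 38 41 40 40 39 37 38 39 38 41 39]
252 312 [37 37 36 36 35 37 29 18 10 10 18 28 38 39 37 39 39 38 39 42 36]
253 312 [37 37 36 37 38 32 15  4  2  1  2 15 31 42 42 38 40 38 39 42 32]
254 312 [38 37 36 37 37 30 11  1  1  1  2 11 30 40 39 38 38 40 41 43 29]
255 312 [38 38 36 37 38 30 12  1  3  2  2 11 31 41 38 38 37 38 42 42 27]
256 312 [37 36 39 37 38 33 11  2  2  2  1  8 28 40 40 38 38 39 40 43 27]
257 312 [36 36 37 38 38 33 11  1  2  2  2  7 25 39 39 38 39 38 41 42 25]
258 312 [38 37 36 36 39 32 11  1  3  3  2  6 26 39 39 38 38 39 42 40 18]
259 312 [38 37 36 38 39 33 11  1  3  1  2  7 25 41 40 39 39 40 42 37 16]
```

The hole is now about 2.7 mm too far in −x: the arm gives a little when gripping, so the shift came out at 4.5 mm. I'll regrip and use the gripped readings, shifting it back +2.7.

Emit:
{"api": "move_arm", "payload": {"targets": [[[0, 0, 20], [0, 1, 0], -1], [[0, 1, 40], [0, 2, 0], -1], [[3, 2, 60], [0, 3, 0], -1], [[5, 2, 75], [0, 3.5, 0], -1], [[5, 2, 75], [0, 3.5, 0], -1]]}}

```text
clock: 23.78
tcp_pos: [0.6156, -0.0245, 0.1196]
orientation: [0.003, 0.706, 0.708, 0.003]
wrist_force: [-0.0, 0.6, 0.0]
finger_gap: 0.0856
grip_force: 0.0
```

Emit:
{"api": "move_arm", "payload": {"targets": [[[2, 0, 45], [0, 0, 0], -1], [[2, 0, 84], [0, 0, 0], -1], [[2, 0, 84], [0, 0, 0], -1]]}}

```text
clock: 24.15
tcp_pos: [0.6145, -0.0185, 0.0339]
orientation: [0.001, 0.704, 0.71, 0.002]
wrist_force: [0.1, 0.5, 0.4]
finger_gap: 0.0855
grip_force: 0.0
```

Emit:
{"api": "move_arm", "payload": {"targets": [[[0, 0, 0], [0, 0, 0], 1], [[0, 0, 0], [0, 0, 0], 1], [[0, 0, 0], [0, 0, 0], 1], [[0, 0, 0], [0, 0, 0], 1]]}}

```text
clock: 24.65
tcp_pos: [0.6188, -0.0202, 0.0392]
orientation: [0.005, 0.705, 0.709, 0.006]
wrist_force: [-2.3, 1.2, 7.2]
finger_gap: 0.0433
grip_force: 99.3
```

Emit:
{"api": "move_arm", "payload": {"targets": [[[0, 0, -4], [0, 0, 0], 1], [[0, 0, -4], [0, 0, 0], 1], [[0, 0, -4], [0, 0, 0], 1]]}}

```text
clock: 25.02
tcp_pos: [0.6171, -0.0202, 0.0405]
orientation: [0.003, 0.705, 0.709, 0.004]
wrist_force: [0.6, 0.1, -1.8]
finger_gap: 0.043
grip_force: 100.0
```

Run:
```python
from h import *
s,t,r=st(); print(s['clock'],t,r.as_matrix().round(4).tolist())
B=[];H=[]
for i in range(8):
    p=env.read_camera('scene')
    for L,n in((B,'batten'),(H,'batten_hole0')):
        for d in env.landmark_of(n,p)[:1]:
            if abs(d['centre'][0]-.614)<.015 and d['centre'][1]<0: L.append(d['centre'])
    m=env.regions_of('batten',p)[0]['mask'] if i==0 else m
print(np.mean(B,0),np.std(B,0)/len(B)**.5,np.mean(H,0),np.std(H,0)/len(H)**.5)
```

```text
25.025 [ 0.61714146 -0.02022202  0.04048211] [[-0.0058, 0.9999, 0.0104], [1.0, 0.0058, 0.0016], [0.0016, 0.0104, -0.9999]]
[ 0.6120375 -0.12555    0.0299375] [0.00053354 0.000354   0.0005223 ] [ 0.60887143 -0.19817143  0.05922857] [0.00041587 0.00049393 0.00044708]
```

Emit:
{"api": "move_arm", "payload": {"targets": [[[0, 2, -3], [0, 0, 0], 1], [[0, 4, -3], [0, 0, 0], 1], [[0, 4, -3], [0, 0, 0], 1]]}}

```text
clock: 26.65
tcp_pos: [0.6214, -0.0201, 0.0436]
orientation: [0.003, 0.705, 0.709, 0.004]
wrist_force: [-0.4, 0.2, -2.3]
finger_gap: 0.0428
grip_force: 100.2
```

```bash
cat > sc.py <<'E'
from h import *
s,t,r=st(); print(s['clock'],t,r.as_matrix().round(4).tolist())
B=[];H=[]
for i in range(8):
    p=env.read_camera('scene')
    for L,n in((B,'batten'),(H,'batten_hole0')):
        for d in env.landmark_of(n,p)[:1]:
            if abs(d['centre'][0]-.614)<.015 and d['centre'][1]<0: L.append(d['centre'])
print(np.mean(B,0),np.std(B,0)/len(B)**.5,np.mean(H,0),np.std(H,0)/len(H)**.5)
E
python3 sc.py
```

```text
26.65 [ 0.62140226 -0.02008258  0.04360818] [[-0.0059, 0.9999, 0.0106], [1.0, 0.0058, 0.0018], [0.0018, 0.0107, -0.9999]]
[ 0.6165875 -0.1245625  0.031825 ] [0.00059093 0.00039248 0.00023766] [ 0.613325  -0.1987     0.0611875] [0.0004201  0.00036827 0.00065609]
```

Emit:
{"api": "move_arm", "payload": {"targets": [[[0, 1, 2], [0, 0, 0], 1], [[0, 1, 5], [0, 0, 0], 1], [[0, 1, 6], [0, 0, 0], 1]]}}

```text
clock: 28.22
tcp_pos: [0.6226, -0.0199, 0.0389]
orientation: [0.004, 0.705, 0.709, 0.005]
wrist_force: [-3.6, 3.0, 10.5]
finger_gap: 0.0431
grip_force: 102.1
```

Emit:
{"api": "move_arm", "payload": {"targets": [[[0, 0, 0], [0, 0, 0], -0.2], [[0, 0, 0], [0, 0, 0], -1], [[0, 0, 0], [0, 0, 0], -1], [[0, 0, -30], [0, 0, 0], -1], [[0, 0, -80], [0, 0, 0], -1]]}}

```text
clock: 28.85
tcp_pos: [0.6196, -0.0201, 0.1161]
orientation: [0.001, 0.705, 0.709, 0.003]
wrist_force: [0.1, 0.7, -0.3]
finger_gap: 0.0853
grip_force: 0.0
```

Emit:
{"api": "move_arm", "payload": {"targets": [[[15, 0, -20], [0, -1, 0], -1], [[30, 0, -40], [0, -2, 0], -1], [[40, 0, -60], [0, -3, 0], -1], [[40, 0, -70], [0, -3.5, 0], -1], [[40, 0, -70], [0, -3.5, 0], -1]]}}

```text
clock: 29.48
tcp_pos: [0.6205, 0.0215, 0.1868]
orientation: [0.216, 0.673, 0.677, -0.208]
wrist_force: [-0.4, 0.5, -0.2]
finger_gap: 0.0853
grip_force: 0.0
```

Emit:
{"api": "move_arm", "payload": {"targets": [[[0, 0, 0], [0, 0, 0], -1]]}}

```text
clock: 29.6
tcp_pos: [0.6204, 0.0192, 0.1872]
orientation: [0.216, 0.674, 0.675, -0.208]
wrist_force: [-0.1, 0.3, -0.2]
finger_gap: 0.0852
grip_force: 0.0
```

```bash
cat > chk.py <<'E'
from h import *
for i in range(4):
    p,C=wr('w10.png'); lm(['batten','batten_hole0','bit_tip'],p)
def g(u,z):
    o,d=ray(p,C,u); return (o+(z-o[2])/d[2]*d).round(4)
im=p['pixels'].astype(int); s=im[...,0]-im[...,2]
b=pix(p,C,[.613,-.196,.082]).round().astype(int)
rows=range(b[1]+4,b[1]+9); cs=[]
for y in rows:
    l=s[y,b[0]-8:b[0]+9]; w=np.clip(20-l,0,None); cs.append((w*np.arange(b[0]-8,b[0]+9)).sum()/w.sum())
col=np.mean(cs); tip=[y for y in range(b[1]-8,b[1]+9) if s[y,int(round(col))]<20][0]
print('bit',col,tip,g((col,tip-.3),.082))
u=pix(p,C,[.613,-.196,.06]).round().astype(int)
print(u); 
for y in range(u[1]-4,u[1]+5): print(y,u[0]-18,im[y,u[0]-18:u[0]+19].sum(1))
for k in(-4,-2,0,2,4): print(k,g((u[0]+k,u[1]),.06))
E
python3 chk.py
```

```text
batten [([0.6186, -0.128, 0.0286], 0.64)]
batten_hole0 [([0.6141, -0.1977, 0.0608], 0.79)]
bit_tip [([0.6136, -0.194, 0.081], 0.74)]
batten [([0.6169, -0.1265, 0.0255], 0.6)]
batten_hole0 [([0.6159, -0.1954, 0.0571], 0.75)]
bit_tip [([0.6153, -0.1943, 0.0822], 0.9)]
batten [([0.6182, -0.1248, 0.0278], 0.93)]
batten_hole0 []
bit_tip [([0.6154, -0.191, 0.0812], 0.91)]
batten [([0.6164, -0.1262, 0.0298], 0.78)]
batten_hole0 [([0.6156, -0.1972, 0.059], 0.92)]
bit_tip []
bit 315.3278793428793 251 [ 0.6114 -0.1962  0.082 ]
[317 236]
232 299 [247 188 104  84  91  87  89  86  85  80  73  81  78  78  71  79  76  84
  89  87  90  92  91  93  91  84  89  88  90  89  80  84  84  94 137 167
 170]
233 299 [249 190 106  87  88  85  86  85  82  78  80  78  77  79  77  75  78  84
  89  90  90  93  93  89  91  88  88  86  85  83  86  81  85  99 148 172
 168]
234 299 [247 190 108  89  92  90  87  85  83  77  82  79  78  77  78  73  77  77
  76  84  80  85  90  89  92  86  81  88  85  88  83  83  86 107 148 166
 170]
235 299 [245 188 105  87  87  90  88  86  82  79  79  77  68  71  64  73  77  70
  68  
[... 314 characters left out ...]
  66  69  75  68  71  74  85  86  86  88  87  87  84  85  93 135 166 167
 167]
238 299 [246 188 106  90  91  90  86  87  82  76  77  77  66  63  61  67  68  71
  69  71  74  82  81  84  89  83  81  84  85  82  87  88  95 141 169 170
 169]
239 299 [245 195 113  88  90  87  85  82  86  77  81  77  77  80  77  79  71  74
  79  88  89  91  88  88  89  84  85  88  86  82  89  85 105 144 172 170
 168]
240 299 [171 144  99  91  91  86  87  82  79  79  81  74  80  79  74  81  82  84
  88  94  90  96  93  94  89  84  85  85  85  83  81  89 114 158 175 170
 171]
-4 [ 0.608  -0.1947  0.06  ]
-2 [ 0.6108 -0.1947  0.06  ]
0 [ 0.6136 -0.1947  0.06  ]
2 [ 0.6165 -0.1948  0.06  ]
4 [ 0.6193 -0.1948  0.06  ]
```

The hole now sits within 1 mm of the bit axis. On to the knob: up first, then across.

Emit:
{"api": "move_arm", "payload": {"targets": [[[-29, 0, -42], [0, 0.9, 0], -1], [[-58, 0, -84], [0, 1.8, 0], -1], [[-87, 0, -126], [0, 2.7, 0], -1], [[-116, 0, -168], [0, 3.5, 0], -1], [[-145, 0, -207], [0, 3.5, 0], -1]]}}

```text
clock: 31.02
tcp_pos: [0.6174, 0.0168, 0.443]
orientation: [0.004, 0.706, 0.708, 0.005]
wrist_force: [1.2, -0.3, 0.3]
finger_gap: 0.0855
grip_force: 0.0
```

Run:
```python
from h import *
s,t,r=st(); print(s['clock'],t,r.as_matrix().round(4).tolist(),np.round(s['joint_pos'],2))
print(r.inv().apply(np.array([.480,-.1005,.43])-t)*1000)
```

```text
31.025 [0.61742726 0.01677449 0.44296508] [[-0.0021, 0.9999, 0.0128], [1.0, 0.0021, 0.0022], [0.0021, 0.0128, -0.9999]] [-0.1   0.48  0.83  1.9   0.    1.46]
[-117.01010098 -137.82764405   10.94659464]
```

Emit:
{"api": "move_arm", "payload": {"targets": [[[-30, -35, 3], [0, 0, 0.2], -1], [[-60, -70, 6], [0, 0, 0.4], -1], [[-90, -105, 8], [0, 0, 0.5], -1], [[-117, -138, 11], [0, 0, 0.5], -1], [[-117, -138, 11], [0, 0, 0.5], -1]]}}

```text
clock: 31.65
tcp_pos: [0.4786, -0.0998, 0.4285]
orientation: [0.003, 0.736, 0.677, 0.004]
wrist_force: [0.7, -0.1, 0.4]
finger_gap: 0.0856
grip_force: 0.0
```

Run:
```python
from h import *
s,t,r=st(); print(s['clock'],t,r.as_matrix().round(4).tolist(),np.round(s['joint_pos'],2))
for i in range(4):
    p,C=wr('w11.png'); lm(['feed_knob'],p)
m=env.regions_of('feed_knob',p)
for q in m[:2]:
    y,x=np.nonzero(q['mask']); print(q['confidence'],x.min(),x.max(),y.min(),y.max(),len(x))
print(pix(p,C,[.48,-.1,.339]))
print(r.inv().apply(np.array([.480,-.1005,.322])-t)*1000)
```

```text
31.65 [ 0.47859741 -0.09978004  0.42849862] [[0.0846, 0.9964, 0.011], [0.9964, -0.0846, 0.0009], [0.0018, 0.0109, -0.9999]] [-0.37  0.16  0.33  1.73  0.    1.28]
feed_knob [([0.4829, -0.0977, 0.3407], 0.81)]
feed_knob [([0.4788, -0.0969, 0.3391], 0.57)]
feed_knob [([0.4812, -0.0992, 0.3394], 0.61)]
feed_knob [([0.4828, -0.0983, 0.3387], 0.86)]
0.94 301 355 182 287 2161
[321.70888078 201.67580335]
[ -0.79402371   0.30103291 106.50690453]
```

Emit:
{"api": "move_arm", "payload": {"targets": [[[1, 2, 40], [0, 0, 0], -1], [[1, 2, 80], [0, 0, 0], -1], [[1, 2, 107], [0, 0, 0], -1], [[1, 2, 107], [0, 0, 0], -1]]}}

```text
clock: 32.6
tcp_pos: [0.4828, -0.0969, 0.3188]
orientation: [0.001, 0.735, 0.678, 0.003]
wrist_force: [-0.3, 0.6, 0.4]
finger_gap: 0.0854
grip_force: 0.0
```

Emit:
{"api": "move_arm", "payload": {"targets": [[[0, 0, 0], [0, 0, 0], 1], [[0, 0, 0], [0, 0, 0], 1], [[0, 0, 0], [0, 0, 0], 1], [[0, 0, 0], [0, 0, 0], 1], [[0, 0, 0], [0, 0, 0], 1]], "squeeze": 40}}

```text
clock: 33.22
tcp_pos: [0.4808, -0.0965, 0.3217]
orientation: [0.001, 0.735, 0.678, 0.003]
wrist_force: [-10.7, 3.5, 6.3]
finger_gap: 0.0338
grip_force: 39.1
```

Run:
```python
from h import *
s,t,r=st(); print(s['clock'],t,r.as_matrix().round(4).tolist(),s['wrist_force'],s['finger_gap'],s['grip_force'])
a0=.65
for tr in (8.6,17.2,25.8,34.4,43,44):
    a=a0-tr/40; f=180*(np.cos(a)-np.cos(a0)) # forward
    R3=180*np.array([np.cos(a)-np.cos(a0),np.sin(a)-np.sin(a0)])
    # knob swings about drill y; forward = drill -x
    f=np.array([.0872,.9962])*R3[0]; print(tr,'fwd %.1f z %.1f'%tuple(R3),'tool',r.inv().apply([f[0],f[1],R3[1]]).round(1))
```

```text
33.225 [ 0.48076929 -0.09649532  0.32173577] [[0.0815, 0.9967, 0.0059], [0.9967, -0.0815, 0.0031], [0.0035, 0.0056, -1.0]] [-10.7400097    3.48995938   6.33487622] 0.03379840221993113 39.06677842140198
8.6 fwd 19.9 z -33.1 tool [19.8 -0.1 33.1]
17.2 fwd 32.4 z -69.7 tool [32.1 -0.2 69.8]
25.8 fwd 36.7 z -108.0 tool [ 36.3  -0.4 108.2]
34.4 fwd 32.8 z -146.5 tool [ 32.2  -0.6 146.6]
43 fwd 20.7 z -183.2 tool [ 20.   -0.9 183.2]
44 fwd 18.8 z -187.2 tool [ 18.1  -0.9 187.3]
```

The knob is gripped. I'll swing the lever along its arc, first to about 17 mm of travel.

Emit:
{"api": "move_arm", "payload": {"targets": [[[11, -1, 16], [0, 0, 0], 1], [[20, -1, 33], [0, 0, 0], 1], [[27, -1, 51], [0, 0, 0], 1], [[32, -1, 70], [0, 0, 0], 1], [[32, -1, 70], [0, 0, 0], 1]]}}

```text
clock: 33.85
tcp_pos: [0.4836, -0.0643, 0.2504]
orientation: [0.001, 0.735, 0.678, 0.003]
wrist_force: [-8.3, 2.4, 7.1]
finger_gap: 0.034
grip_force: 42.0
```

```bash
cat > lev.py <<'E'
from h import *
s,t,r=st(); print(s['clock'],t,s['wrist_force'],s['finger_gap'],s['grip_force'])
for c in ['scene','top']:
    p=env.read_camera(c); lm(['feed_knob','depth_pointer','red_mark','bit_tip','batten_hole0'],p)
E
python3 lev.py
```

```text
33.85 [ 0.48360986 -0.06430835  0.25041632] [-8.32895636  2.43407989  7.13094484] 0.0339555013961379 42.021342515945435
feed_knob [([0.4845, -0.0691, 0.2734], 0.49)]
depth_pointer [([0.6828, -0.1863, 0.2696], 0.5)]
red_mark []
bit_tip [([0.6144, -0.1941, 0.0628], 0.46)]
batten_hole0 [([0.6134, -0.1983, 0.0594], 0.76)]
feed_knob []
depth_pointer []
red_mark []
bit_tip []
batten_hole0 [([0.6096, -0.1983, 0.0641], 0.8)]
```

Emit:
{"api": "move_arm", "payload": {"targets": [[[3, 0, 19], [0, 0, 0], 1], [[4, 0, 38], [0, 0, 0], 1], [[3, 0, 58], [0, 0, 0], 1], [[0, 0, 77], [0, 0, 0], 1], [[0, 0, 77], [0, 0, 0], 1]]}}

```text
clock: 35.08
tcp_pos: [0.4836, -0.0645, 0.173]
orientation: [0.0, 0.735, 0.678, 0.003]
wrist_force: [-10.2, 3.2, 7.7]
finger_gap: 0.0338
grip_force: 45.0
```

```bash
python3 lev.py
```

```text
35.075 [ 0.48364066 -0.06447701  0.17299062] [-10.20292532   3.23802211   7.73735581] 0.03384746142801313 44.9576997756958
feed_knob [([0.4854, -0.0687, 0.1972], 0.64)]
depth_pointer [([0.6818, -0.1846, 0.2588], 0.57)]
red_mark [([0.4841, -0.0675, 0.1966], 0.21)]
bit_tip [([0.6143, -0.1945, 0.0454], 0.48)]
batten_hole0 [([0.6146, -0.1971, 0.0579], 0.82)]
feed_knob []
depth_pointer []
red_mark []
bit_tip []
batten_hole0 [([0.6113, -0.1972, 0.0649], 0.77), ([0.6188, -0.1627, 0.0278], 0.67)]
```

Emit:
{"api": "move_arm", "payload": {"targets": [[[-3, 0, 10], [0, 0, 0], 1], [[-7, 0, 20], [0, 0, 0], 1], [[-10, 0, 29], [0, 0, 0], 1], [[-12, 0, 35], [0, 0, 0], 1], [[-12, 0, 35], [0, 0, 0], 1]]}}

```text
clock: 36.3
tcp_pos: [0.4826, -0.0765, 0.1386]
orientation: [0.0, 0.735, 0.678, 0.002]
wrist_force: [-11.2, 2.6, 8.0]
finger_gap: 0.0335
grip_force: 46.4
```

```bash
cat > fin.py <<'E'
from h import *
s,t,r=st(); print(s['clock'],t,s['wrist_force'],s['finger_gap'],s['grip_force'])
L={n:[] for n in ['feed_knob','depth_pointer','red_mark','bit_tip','batten_hole0']}
ref=dict(feed_knob=[.484,-.08,.16],depth_pointer=[.68,-.19,.245],red_mark=[.68,-.19,.245],bit_tip=[.614,-.195,.039],batten_hole0=[.614,-.195,.06])
for i in range(10):
    p=env.read_camera('scene')
    for n in L:
        for d in env.landmark_of(n,p)[:1]:
            if np.linalg.norm(np.array(d['centre'])-ref[n])<.03: L[n].append(d['centre'])
for n in L:
    if L[n]: print(n,len(L[n]),np.mean(L[n],0).round(4),(np.std(L[n],0)/len(L[n])**.5).round(4))
E
python3 fin.py
```

```text
36.3 [ 0.4826216  -0.07648238  0.13862017] [-11.24847909   2.60497829   8.03953731] 0.0335266853382926 46.394251585006714
feed_knob 8 [ 0.4834 -0.0778  0.165 ] [0.0003 0.0007 0.0003]
depth_pointer 10 [ 0.6808 -0.1859  0.249 ] [0.0005 0.0004 0.0005]
bit_tip 10 [ 0.6159 -0.194   0.0375] [0.0003 0.0004 0.0004]
batten_hole0 10 [ 0.6142 -0.1978  0.0599] [0.0006 0.0005 0.0004]
```

Travel is about 41 mm so far: the knob rolled a little in the grasp. I need about 2.5 mm more.

Emit:
{"api": "move_arm", "payload": {"targets": [[[-2, 0, 5], [0, 0, 0], 1], [[-4, 0, 10], [0, 0, 0], 1], [[-4, 0, 10], [0, 0, 0], 1]]}}

```text
clock: 39.67
tcp_pos: [0.4823, -0.0808, 0.1288]
orientation: [0.0, 0.735, 0.678, 0.002]
wrist_force: [-12.3, 1.6, 9.1]
finger_gap: 0.0337
grip_force: 46.9
```

```bash
cat >> fin.py <<'E'
E_=np.linalg.inv(np.array(p['extrinsics'])); save(p,'s12.png')
q=pix(p,E_,[.68,-.195,.245]); u=q.round().astype(int); print(q)
im=p['pixels'].astype(int); x0,y0=u[0]-14,u[1]-10; c=im[y0:y0+20,x0:x0+28]
rd=np.argwhere((c[...,0]-c[...,1:].max(2))>40); print('red',[(b+x0,a+y0,c[a,b].tolist()) for a,b in rd])
dk=np.argwhere(c.max(2)<40); print('dark',[(b+x0,a+y0) for a,b in dk][:40])
E
python3 fin.py
```

```text
39.675 [ 0.48225844 -0.08076763  0.12880072] [-12.27357298   1.56906546   9.09651902] 0.0337113638424793 46.88909947872162
feed_knob 9 [ 0.4838 -0.0814  0.1558] [0.0003 0.0006 0.0004]
depth_pointer 10 [ 0.681  -0.1865  0.2464] [0.0005 0.0005 0.0007]
bit_tip 9 [ 0.6148 -0.1937  0.0355] [0.0006 0.0002 0.0004]
batten_hole0 9 [ 0.6142 -0.1974  0.0599] [0.0003 0.0003 0.0003]
[274.53250264 160.25690925]
red [(np.int64(287), np.int64(164), [89, 17, 19]), (np.int64(288), np.int64(164), [79, 28, 26]), (np.int64(285), np.int64(165), [76, 24, 26]), (np.int64(286), np.int64(165), [119, 18, 16]), (np.int64(287), np.int64(165), [157, 28, 20]), (np.int64(288), np.int64(165), [136, 12, 11]), (np.int64(285), np.int64(166), [100, 16, 17]), (np.int64(286), np.int64(166), [124, 16, 13]), (np.int64(287), np.int64(166), [142, 20, 15]), (np.int64(288), np.int64(166), [137, 23, 15]), (np.int64(285), np.int64(167), [100, 20, 18]), (np.int64(286), np.int64(167), [120, 19, 14]), (np.int64(287), np.int64(167), [121, 9, 9]), (np.int64(288), np.int64(167), [116, 18, 14]), (np.int64(285), np.int64(168), [86, 21, 2
[... 869 characters left out ...]
.int64(267), np.int64(151)), (np.int64(268), np.int64(151)), (np.int64(269), np.int64(151)), (np.int64(270), np.int64(151)), (np.int64(271), np.int64(151)), (np.int64(272), np.int64(151)), (np.int64(273), np.int64(151)), (np.int64(261), np.int64(152)), (np.int64(262), np.int64(152)), (np.int64(263), np.int64(152)), (np.int64(264), np.int64(152)), (np.int64(265), np.int64(152)), (np.int64(266), np.int64(152)), (np.int64(267), np.int64(152)), (np.int64(268), np.int64(152)), (np.int64(269), np.int64(152)), (np.int64(270), np.int64(152)), (np.int64(271), np.int64(152)), (np.int64(272), np.int64(152)), (np.int64(273), np.int64(152)), (np.int64(261), np.int64(153)), (np.int64(262), np.int64(153))]
```

The knob, pointer and bit readings all give about 43.3 mm of travel, which matches the mark at about 43.3 mm. The bit is in the hole and the batten hasn't moved. Handing in.

```bash
python3 -c "
from h import *
s,t,r=st(); print(s['clock'],t,s['wrist_force']); print(env.hand_in())"
```

```text
42.675 [ 0.48230097 -0.08064858  0.12909417] [-12.95471723   0.66865179   8.55365659]
the job is handed in; nothing more can be done
None
```

I handed the job in at 42.7 s: the batten lies on the board with the bit in its hole, and the arm is holding the lever at about 43 mm of travel, where I measured the red mark (the detection network put it nearer 45 mm).

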